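# Line up the laundry tins by height on the striped board

## Task

Stand the four storage tins with coloured lids upright on the four green marks of the striped board, one centred on each mark, in order of height: the shortest on the mark next to the cactus, the tallest on the mark next to the soap dish. Never tip a tin over, and leave the cactus, the soap dish and the amber jar standing where they are.

Things in the scene. Friction and masses are not known exactly. Their poses are not given: they have to be found in the camera images.
- tin_black: Round aluminium storage tin with a flat black lid and a black band near its foot, loose, standing upright on the counter: straight sides, 60 mm in diameter, 64 mm high with the lid (shortest of the four tins), 150 to 310 g. The lid does not come off. Origin: centre of its underside, z up along its axis; its yaw has no meaning.
- tin_red: Round aluminium storage tin with a flat red lid and a red band near its foot, loose, standing upright on the counter: straight sides, 48 mm in diameter, 82 mm high with the lid (second shortest of the four tins), 150 to 310 g. The lid does not come off. Origin: centre of its underside, z up along its axis; its yaw has no meaning.
- tin_blue: Round aluminium storage tin with a flat blue lid and a blue band near its foot, loose, standing upright on the counter: straight sides, 56 mm in diameter, 100 mm high with the lid (second tallest of the four tins), 150 to 310 g. The lid does not come off. Origin: centre of its underside, z up along its axis; its yaw has no meaning.
- tin_yellow: Round aluminium storage tin with a flat yellow lid and a yellow band near its foot, loose, standing upright on the counter: straight sides, 52 mm in diameter, 118 mm high with the lid (tallest of the four tins), 150 to 310 g. The lid does not come off. Origin: centre of its underside, z up along its axis; its yaw has no meaning.
- board: Fixed striped wooden board on the counter beyond the tins: 130 (its x) x 490 (its y) x 18 mm. Origin: centre of its underside; z up, x roughly away from the robot. Four flush green round marks, 64 mm across with a white centre dot, in one row on its top face (z = 18 mm): centres at x = 0, y = -120, -40, +40, +120 mm in its frame.
- cactus: Bystander: small round green cactus in a terracotta pot, 54 mm across, 84 mm high, loose, on one end of the board, 208 mm from its middle along the row (which end changes from start to start). It shows the end of the row for the shortest tin. Origin: centre of its underside.
- soap_dish: Bystander: round blue soap dish with a white bar of soap, 58 mm across, 31 mm high, loose, standing on the other end of the board, 208 mm from its middle. Origin: centre of its underside.
- amber_jar: Bystander: amber glass jar with a white cap, 48 mm across, 115 mm high, loose, standing on the counter among the tins. It stays where it is. Origin: centre of its underside.

How it is judged (in metres and radians):
At the end, for the whole second after the job is handed in: The four tins stand upright (0.1 rad) on the four marks, centres within 13 mm along and across the row, heights rising from the cactus to the soap dish; released and at rest; cactus, soap dish and amber jar upright within 20 mm of their starts (((y of cactus in the frame of board above 0 m and y of tin_black in the frame of board between 0.107 and 0.133 m and y of tin_red in the frame of board between 0.027 and 0.053 m and y of tin_blue in the frame of board between -0.053 and -0.027 m and y of tin_yellow in the frame of board between -0.133 and -0.107 m) or (y of cactus in the frame of board below 0 m and y of tin_black in the frame of board between -0.133 and -0.107 m and y of tin_red in the frame of board between -0.053 and -0.027 m and y of tin_blue in the frame of board between 0.027 and 0.053 m and y of tin_yellow in the frame of board between 0.107 and 0.133 m)) and x of tin_black in the frame of board between -0.013 and 0.013 m and z of tin_black in the frame of board between 0.013 and 0.023 m and angle between each of tin_black, tin_red, tin_blue, tin_yellow's own z axis and vertical below 0.1 rad and linear speed of each of tin_black, tin_red, tin_blue, tin_yellow below 0.02 m/s and contact force between each of tin_black, tin_red, tin_blue, tin_yellow and the fingers below 0.1 N and x of tin_red in the frame of board between -0.013 and 0.013 m and z of tin_red in the frame of board between 0.013 and 0.023 m and x of tin_blue in the frame of board between -0.013 and 0.013 m and z of tin_blue in the frame of board between 0.013 and 0.023 m and x of tin_yellow in the frame of board between -0.013 and 0.013 m and z of tin_yellow in the frame of board between 0.013 and 0.023 m and distance of each of cactus, soap_dish, amber_jar from where it was at the start of the episode below 0.02 m and angle between each of cactus, soap_dish, amber_jar's own z axis and vertical below 0.15 rad); the robot touches nothing.
It fails at once if a tin is tipped over (more than 0.7 rad) (angle between any of tin_black, tin_red, tin_blue, tin_yellow's own z axis and vertical above 0.7 rad).
It fails at once if the cactus is shifted by more than 20 mm or tipped (distance of cactus from where it was at the start of the episode above 0.02 m or angle between cactus's own z axis and vertical above 0.35 rad).
It fails at once if the soap dish is shifted by more than 20 mm or tipped (distance of soap_dish from where it was at the start of the episode above 0.02 m or angle between soap_dish's own z axis and vertical above 0.35 rad).
It fails at once if the amber jar is shifted by more than 20 mm or tipped (distance of amber_jar from where it was at the start of the episode above 0.02 m or angle between amber_jar's own z axis and vertical above 0.35 rad).
It also fails if it takes over 96 s, if anything falls off the work surface, if the arm or the gripper's body presses on something with over 40 N, if the wrist force passes 120 N, or if a joint passes its speed limit or range.

## Robot

A 6-joint arm with a two-finger parallel gripper is mounted at the origin on the work surface. World frame = base frame: x ahead of the robot, y to its left, z up, the work surface at z = 0. Lengths are in mm, angles in rad, forces in N, time in s.
With the tool pointing down it reaches from about 400 to 925 mm from the base axis. Payload 12.5 kg.
Tool frame: the origin (TCP) lies midway between the tips of the shut fingers; the grasp point (between the pads) lies 19 mm behind it (env.pinch_z is the z of the grasp point in the tool frame, in mm); z points along the fingers, y is the line along which they close (so a half turn about z gives the same grasp; the last joint's range is limited). The gripper opens to 95 mm and grips with 3 to 60 N. Pads are 20 mm wide; open, the fingers measure 119 mm over their backs; the gripper's body (75 mm by 180 mm) begins 59 mm behind the grasp point.
Start: joints at [1.053, 0.491, 1.559, -0, 1.092, -0.106], TCP at [250.148, 572.776, 214.661] pointing down, gripper open.
Joint ranges: [-3.1, 3.1], [-0.84, 2.19], [0.05, 2.79], [-1.13, 4.28], [0.06, 2.93], [-2.69, 2.69]. Speed limits (rad/s): [2.22, 2.22, 2.79, 3.14, 3.14, 3.14].

## Interface

Orientations are given as [roll, pitch, yaw] about the fixed x, y, z axes, in that order (R = Rz(yaw) Ry(pitch) Rx(roll)).
In Python, from cell import env, eyes gives the robot as it stands.
- The arm moves only by the shell command python3 -m inch 'ROWS'. ROWS is JSON, a list of rows, each a list of 3 entries, a list of its own where there are three numbers: the shift along the tool's x, y, z in units of 60 mm (1.0 is 60 mm), then the turn about the tool's z in units of 5 degrees (1.0 is 5 degrees), then the closure, from -1 (fully open) to 1 (shut). In form: [[[tx, ty, tz], turn, claw], ...]. A call has exactly 10 rows; each row shifts and turns the commanded pose from where the row before left it, along the tool's axes as they then stand; what a row does not reach is not made up. A row lasts 1/8 s, in which the tool goes at most 62.5 mm and 10.7 degrees, less where a joint would pass 70% of its speed; a pose out of reach is approached as far as the arm can. A call is refused whole if a number of a shift passes 1 or a number of a turn 1, either way. A call with a gripper value outside its range is refused whole. The fingers move at their own pace and stop on an object; the grip force is fixed at half the most. Time passes only in rows, so rows that do not move let the fingers close, or fill a call up. It gives the time, the measured TCP pose, the force, the opening and the grip force at its end, in the units of the state.
- env.state(): the state, without advancing time (a new reading comes with each control period).
- eyes.read_camera(name): name is "side" or "top" or "wrist"; returns a dict with "pixels" (480x640x3 uint8, red, green, blue), "fx", "fy", "cx", "cy" (pixels), "distortion" ([k1, k2, p1, p2, k3] as OpenCV has them; the pictures are not rectified), "extrinsics" (4x4, takes a point from world to camera coordinates). Camera axes: x right, y down, z forward; pixel columns grow to the right and rows downward; lengths in mm; the calibration is good to about 2 mm. A picture is of the moment at which its call begins. There is no depth.
- env.job_done(): hands the job in; it is judged then, once.
Trained networks look in a picture, given as the dict that the camera call returned (one of the last four; its "shot" number tells which), for a name from the list of things; names that differ only in an ending like _2 or _b are one class to them, and where a whole thing is asked for, a point or a joint stands for the part that bears it (a point fixed in the world has none). Each returns a list of dicts, best first, with "score" (0 to 1); they miss things now and then, are a little off and sometimes report something else, mostly with a low value. They report only what shows in the picture. A call takes as long as a camera call.
- eyes.boxes_of(name, picture): "centre" ([row, column] in pixels, amid what is visible of it).
- eyes.cut_out(name, picture): "mask" (480x640 bool, what is visible of it) and "centre" ([row, column] in pixels, amid what is visible of it).
- eyes.spot_point(name, picture): "centre" ([row, column] in pixels: a listed point, or the origin of a listed thing).
The state is a dict: "t": time; "joints": joint angles; "qvel": joint speeds; "tau": joint torques, N m; "eef_pos": TCP position; "tcp_rot": TCP orientation; "ft_force": force on the tool from outside, world axes, zero at the start; "moment": the same for the moment, N m; "opening": opening from 0.0 (shut) to 1.0 (fully open); "grip_force": force on a finger pad.
Only numpy, scipy, OpenCV 4.12 (cv2) and the standard library are available. Lean on these libraries where they do the work, as an engineer would, in place of code of your own. Each camera call takes 0.05 s, during which the arm holds its last target. There are 200 camera calls.

## Working session

There is one attempt and no reset: what is moved stays moved. The work goes in short steps, Python scripts to look and compute and a shell command to move; the robot and the scene stay as the last step left them, time stands still between calls to the robot, and variables do not carry over. Pictures are saved under pics/ and viewed, at most 14 in all, crops included, and the job is handed in when it is done.

```bash
ls; mkdir -p pics; cat > h.py <<'E'
import numpy as np, cv2
from cell import env, eyes
N=['tin_black','tin_red','tin_blue','tin_yellow','cactus','soap_dish','amber_jar','board']
def ray(p,rc):
    K=np.array([[p['fx'],0,p['cx']],[0,p['fy'],p['cy']],[0,0,1.]])
    u=cv2.undistortPoints(np.array([[[rc[1],rc[0]]]],float),K,np.array(p['distortion'],float))[0,0]
    T=np.array(p['extrinsics']);R=T[:3,:3];c=-R.T@T[:3,3]
    d=R.T@np.array([u[0],u[1],1]);return c,d/np.linalg.norm(d)
def atz(p,rc,z):
    c,d=ray(p,rc);return c+d*(z-c[2])/d[2]
def tri(rs):
    A=0;b=0
    for c,d in rs:
        M=np.eye(3)-np.outer(d,d);A=A+M;b=b+M@c
    x=np.linalg.solve(A,b)
    return x,max(np.linalg.norm((np.eye(3)-np.outer(d,d))@(x-c)) for c,d in rs)
def save(p,n): cv2.imwrite('pics/'+n+'.png',p['pixels'][:,:,::-1])
E
python3 - <<'E'
from h import *
np.set_printoptions(precision=1,suppress=True)
P={n:eyes.read_camera(n) for n in('side','top','wrist')}
for n,p in P.items():
    save(p,n+'0'); c,_=ray(p,(240,320)); print(n,c,atz(p,(240,320),0))
for o in N:
    rs=[]
    for n,p in P.items():
        s=eyes.spot_point(o,p)
        for k in s[:2]: print(o,n,round(k['score'],2),np.round(k['centre'],1),atz(p,k['centre'],18 if o in('cactus','soap_dish') else 0))
        if s and n!='wrist': rs.append(ray(p,s[0]['centre']))
    if len(rs)>1: print('  tri',*tri(rs))
print(env.state()['tcp_rot'],env.pinch_z)
E
```

```text
pics
side [ 213.1 -453.9  702.5] [582.2  55.    0. ]
top [ 493.1   -7.8 1385.6] [581.3 -35.7   0. ]
wrist [189.8 598.3 383.4] [271.7 564.2   0. ]
tin_black side 0.85 [283.8 271.8] [442.2  21.1   0. ]
tin_black side 0.56 [359.3 329.3] [ 433.5 -170.3    0. ]
tin_black top 0.38 [207.8 388.4] [ 659.1 -198.7    0. ]
  tri [ 507.  -136.   204.8] 130.6623443314961
tin_red side 0.84 [235.5 233.5] [446.  175.1   0. ]
tin_red top 0.58 [296.8 229.3] [445.5 178.3   0. ]
  tri [446.2 178.3  -3.1] 0.9069868429896739
tin_blue side 0.88 [359.2 329.7] [ 434.1 -170.5    0. ]
tin_blue top 0.92 [305.4 373.7] [ 427.1 -163.4    0. ]
tin_blue top 0.7 [301.2 161.8] [433.3 340.4   0. ]
  tri [ 430.9 -166.6   -2.9] 4.918072808058172
tin_yellow top 0.64 [304.2 160.5] [426.2 343.5   0. ]
cactus side 0.92 [294.5 432.6] [ 656.1 -189.5   18. ]
cactus top 0.96 [209.  387.6] [ 654.1 -194.3   18. ]
  tri [ 652.6 -192.7   24.6] 0.9798765856788446
soap_dish side 0.76 [182.6 294.7] [631.6 216.7  18. ]
soap_dish top 0.73 [215.8 208.7] [636.  226.9  18. ]
soap_dish top 0.37 [303.8 375. ] [ 431.7 -164.4   18. ]
  tri [637.9 228.4   6.5] 0.8908553965840806
amber_jar side 0.84 [437.4 397.5] [ 435.5 -337.3    0. ]
amber_jar top 0.93 [302.1 444.3] [ 434.9 -332.4    0. ]
  tri [ 436.  -335.1   -6. ] 1.8505697419636347
board side 0.56 [235.8 358.6] [652.9  15.7   0. ]
board top 0.82 [217.2 302.8] [635.3   5.3   0. ]
  tri [635.9   2.9  22.3] 3.6363825561648255
[3.1 0.  2.7] -18.8
```

View pics/side0.png

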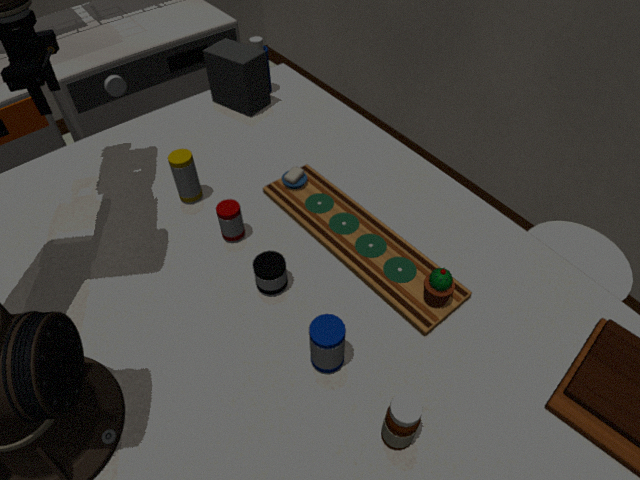

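View pics/top0.png

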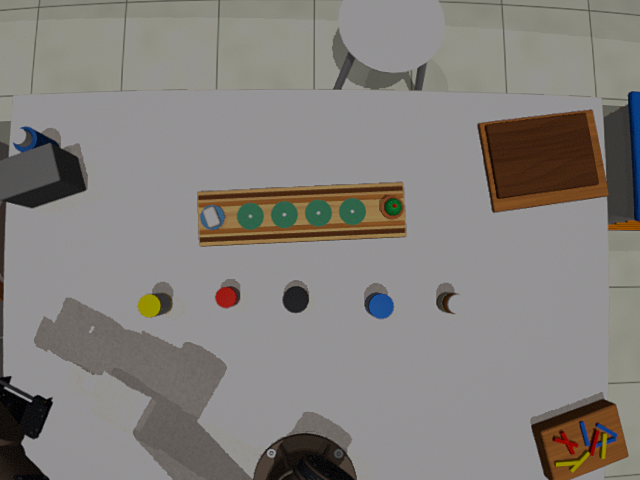

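The side view shows yellow (185,175), red (230,220), black (270,270), blue (327,342) and the jar (402,420). The cactus (438,288) is at the right (-y) end and the soap dish (294,178) at the +y end. Next I measure the lids and marks by colour in both views.

```bash
cat >> h.py <<'E'
RNG={'tin_red':[((0,150,60),(8,255,255)),((172,150,60),(180,255,255))],'tin_blue':[((105,150,60),(125,255,255))],'tin_yellow':[((22,150,80),(34,255,255))],'mark':[((70,80,40),(95,255,255))],'tin_black':[((0,0,0),(180,255,32))]}
def blobs(p,k,amin=60):
    hsv=cv2.cvtColor(p['pixels'],cv2.COLOR_RGB2HSV)
    m=sum(cv2.inRange(hsv,a,b) for a,b in RNG[k])
    m=cv2.morphologyEx(m,cv2.MORPH_OPEN,np.ones((3,3)))
    n,l,s,c=cv2.connectedComponentsWithStats(m)
    return sorted([(int(s[i,4]),(c[i][1],c[i][0]),s[i,:4].tolist()) for i in range(1,n) if s[i,4]>=amin],reverse=True)
H=dict(tin_black=64,tin_red=82,tin_blue=100,tin_yellow=118)
E
python3 - <<'E'
from h import *
np.set_printoptions(precision=1,suppress=True)
S=eyes.read_camera('side');T=eyes.read_camera('top')
for k in RNG:
    if k=='mark': continue
    bs=[b for b in blobs(S,k) if 150<b[1][0]<460 and 150<b[1][1]<360];bt=[b for b in blobs(T,k) if 270<b[1][0]<330 and 120<b[1][1]<420]
    for q in bs[:2]: print(k,'S',q)
    for q in bt[:2]: print(k,'T',q,atz(T,bt[0][1],H[k]),atz(S,bs[0][1],H[k]-5) if bs else '')
    if bs and bt: print('  ',*tri([ray(S,bs[0][1]),ray(T,bt[0][1])]))
ms=sorted([b[1] for b in blobs(S,'mark') if 180<b[1][0]<285 and 300<b[1][1]<420],key=lambda c:c[1])
mt=sorted([b[1] for b in blobs(T,'mark') if 180<b[1][0]<250 and 230<b[1][1]<370],key=lambda c:c[1])
M=[]
print(len(ms),len(mt))
for a,b in zip(ms,mt):
    x,e=tri([ray(S,a),ray(T,b)]);print('mark',x,e,atz(S,a,18),atz(T,b,18))
E
```

```text
tin_red S (294, (np.float64(207.49319727891157), np.float64(227.4047619047619)), [217, 200, 23, 16])
tin_red T (341, (np.float64(296.8299120234604), np.float64(225.94134897360703)), [216, 287, 21, 21]) [448.2 174.8  82. ] [448.  179.3  77. ]
   [447.4 175.4  80.5] 0.803021658893762
tin_blue S (876, (np.float64(329.58447488584477), np.float64(326.8070776255708)), [310, 314, 35, 32])
tin_blue T (473, (np.float64(305.5581395348837), np.float64(380.45454545454544)), [369, 294, 24, 24]) [ 431.5 -167.1  100. ] [ 431.  -166.8   95. ]
   [ 431.  -167.4   95.9] 0.38483380504085973
tin_yellow S (270, (np.float64(155.94444444444446), np.float64(179.1259259259259)), [168, 149, 23, 15])
tin_yellow T (411, (np.float64(305.323600973236), np.float64(149.02676399026765)), [138, 294, 23, 23]) [429.1 339.1 118. ] [429. 345. 113.]
   [428.3 339.8 116.5] 0.7364536174876671
tin_black S (742, (np.float64(265.510781671159), np.float64(269.04582210242586)), [253, 252, 33, 28])
tin_black S (119, (np.float64(290.29411764705884), np.float64(273.8235294117647)), [260, 284, 27, 11])
4 4
mark [635.7 129.4  17.6] 0.5456722321892643 [635.  129.4  18. ] [636.2 129.1  18. ]
mark [639.6  49.6  18.1] 0.484502460581881 [639.2  50.   18. ] [640.   49.3  18. ]
mark [644.2 -30.2  17. ] 0.527419549835971 [643.2 -30.4  18. ] [644.5 -30.5  18. ]
mark [ 647.8 -110.1   17.9] 0.6402509452184882 [ 647.2 -109.8   18. ] [ 648.2 -110.6   18. ]
```

```bash
cat > g.py <<'E'
import sys; from h import *
from scipy.spatial.transform import Rotation as Ro
# go: python3 g.py x y z -> units in tool frame
s=env.state();R=Ro.from_euler('xyz',s['tcp_rot']).as_matrix()
t=np.array([float(a) for a in sys.argv[1:4]]);d=R.T@(t-s['eef_pos'])/60
import math
dy=math.degrees(1.6215-s['tcp_rot'][2]); 
print('t',round(s['t'],2),'pos',np.round(s['eef_pos'],1),'rot',np.round(s['tcp_rot'],3),'j6',round(s['joints'][5],2),'units',np.round(d,3),'turn',round(-dy/5,2),'open',round(s['opening'],3),'gf',round(s['grip_force'],1),'F',np.round(s['ft_force'],1))
E
python3 -m inch '[[[0,0,0],1,-1],[[0,0,0],1,-1],[[0,0,0],1,-1],[[0,0,0],1,-1],[[0,0,0],1,-1],[[0,0,0],1,-1],[[0,0,0],1,-1],[[0,0,0],1,-1],[[0,0,0],1,-1],[[0,0,0],1,-1]]'
python3 g.py 428.5 339.7 150
python3 - <<'E'
from h import *
np.set_printoptions(precision=1,suppress=True)
T=eyes.read_camera('top');S=eyes.read_camera('side')
c=eyes.cut_out('tin_black',T)
for k in c: print(k['score'],k['centre'])
RNG['tin_black']=[((0,0,0),(180,255,60))]
for b in blobs(T,'tin_black'):
    if 280<b[1][0]<320 and 270<b[1][1]<320: print(b,atz(T,b[1],64),tri([ray(T,b[1]),ray(S,(265.5,269.05))]))
E
```

```text
t: 2.7
eef_pos: [250.2, 572.8, 214.7]
tcp_rot: [3.141, -0.0, 1.854]
ft_force: [0.3, 0.2, 0.3]
opening: 1.002
grip_force: 0.0
t 2.7 pos [250.2 572.8 214.7] rot [ 3.141 -0.     1.854] j6 0.77 units [-4.561  1.767  1.078] turn 2.67 open 1.002 gf 0.0 F [0.3 0.2 0.3]
0.58 [296.9, 293.2]
(526, (np.float64(298.8460076045627), np.float64(295.467680608365)), [283, 286, 26, 26]) [444.2  20.2  64. ] (array([443.2,  20.8,  55.5]), np.float64(0.8035146487232471))
```

```bash
python3 -m inch '[[[0,0,0.1],1,-1],[[0,0,0.1],1,-1],[[0,0,0.1],0.67,-1],[[-0.65,0.45,0.15],0,-1],[[-0.65,0.45,0.15],0,-1],[[-0.65,0.45,0.15],0,-1],[[-0.65,0.45,0.15],0,-1],[[-0.65,0.45,0.15],0,-1],[[-0.65,0.45,0],0,-1],[[-0.13,0.07,0],0,-1]]' >/dev/null
python3 g.py 428.5 339.7 70
```

```text
t 4.1 pos [430.4 338.4 151.6] rot [ 3.141 -0.     1.623] j6 0.49 units [ 0.023 -0.032  1.361] turn 0.02 open 0.998 gf 0.0 F [0.4 1.  0.2]
```

```bash
python3 -m inch '[[[0.02,-0.03,0.3],0,-1],[[0,0,0.4],0,-1],[[0,0,0.4],0,-1],[[0,0,0.2],0,-1],[[0,0,0.06],0,-1],[[0,0,0],0,1],[[0,0,0],0,1],[[0,0,0],0,1],[[0,0,0],0,1],[[0,0,0],0,1]]' >/dev/null
python3 g.py 635.9 129.3 150
```

```text
t 5.35 pos [427.3 341.4  70.2] rot [ 3.141 -0.     1.624] j6 0.5 units [-3.714  3.284 -1.329] turn 0.03 open 0.544 gf 30.0 F [ 0.   0.2 -2.7]
```

```bash
python3 -m inch '[[[0,0,-0.4],0,1],[[0,0,-0.6],0,1],[[-0.3,0.25,-0.33],0,1],[[-0.55,0.5,0],0,1],[[-0.6,0.55,0],0,1],[[-0.6,0.55,0],0,1],[[-0.6,0.55,0],0,1],[[-0.6,0.5,0],0,1],[[-0.35,0.3,0],0,1],[[-0.11,0.13,0],0,1]]' >/dev/null
python3 g.py 635.9 131 89
```

```text
t 6.6 pos [638.9 128.8 149.4] rot [-3.141 -0.     1.623] j6 0.05 units [ 0.039 -0.047  1.006] turn 0.02 open 0.543 gf 29.9 F [ 0.4  1.2 -3.6]
```

```bash
python3 -m inch '[[[0.04,-0.05,0.3],0,1],[[0,0,0.3],0,1],[[0,0,0.2],0,1],[[0,0,0.1],0,1],[[0,0,0.06],0,1],[[0,0,0.03],0,1],[[0,0,0],0,1],[[0,0,0],0,1],[[0,0,0],0,1],[[0,0,0],0,1]]' >/dev/null
python3 g.py 635.9 131 89
```

```text
t 7.85 pos [635.4 131.9  90.6] rot [ 3.141 -0.     1.624] j6 0.05 units [-0.015  0.007  0.026] turn 0.03 open 0.547 gf 29.9 F [-0.   0.1 -1.9]
```

```bash
python3 -m inch '[[[-0.01,0.0,0.035],0,1],[[0,0,0],0,1],[[0,0,0],0,-1],[[0,0,0],0,-1],[[0,0,0],0,-1],[[0,0,0],0,-1],[[0,0,-0.3],0,-1],[[0,0,-0.5],0,-1],[[0,0,-0.5],0,-1],[[0,0,-0.3],0,-1]]' >/dev/null
python3 g.py 431.2 -167.2 150
```

```text
t 9.1 pos [635.8 131.3 187. ] rot [ 3.139 -0.     1.624] j6 0.05 units [-4.787 -3.673  0.606] turn 0.03 open 1.0 gf 0.0 F [ 0.6  0.1 -0.7]
```

```bash
python3 -m inch '[[[-0.3,-0.25,0],0,-1],[[-0.55,-0.45,0],0,-1],[[-0.6,-0.47,0],0,-1],[[-0.6,-0.47,0],0,-1],[[-0.6,-0.47,0],0,-1],[[-0.6,-0.47,0.1],0,-1],[[-0.6,-0.47,0.1],0,-1],[[-0.5,-0.37,0.2],0,-1],[[-0.3,-0.2,0.2],0,-1],[[-0.14,-0.05,0],0,-1]]' >/dev/null
python3 g.py 431.2 -167.2 55
python3 - <<'E'
from h import *
T=eyes.read_camera('top');S=eyes.read_camera('side')
s=[b for b in blobs(S,'tin_yellow') if 250<b[1][1]<400];t=[b for b in blobs(T,'tin_yellow') if b[1][0]<270 and 200<b[1][1]<400]
print(s[:2],t[:2],tri([ray(S,s[0][1]),ray(T,t[0][1])]) if s and t else '')
E
```

```text
t 10.35 pos [ 430.2 -168.1  148.2] rot [-3.141e+00 -1.000e-03  1.623e+00] j6 -0.57 units [0.013 0.019 1.553] turn 0.01 open 1.001 gf 0.0 F [ 1.3 -0.2  0.3]
[] [(473, (np.float64(209.98731501057082), np.float64(244.2262156448203)), [232, 198, 25, 25])]
```

```bash
python3 -m inch '[[[0.01,0.02,0.3],0,-1],[[0,0,0.4],0,-1],[[0,0,0.4],0,-1],[[0,0,0.3],0,-1],[[0,0,0.15],0,-1],[[0,0,0],0,1],[[0,0,0],0,1],[[0,0,0],0,1],[[0,0,0],0,1],[[0,0,0],0,1]]' >/dev/null
python3 g.py 639.8 49.6 140
python3 - <<'E'
from h import *
T=eyes.read_camera('top')
t=[b for b in blobs(T,'tin_yellow') if b[1][0]<270 and 200<b[1][1]<400]
print(atz(T,t[0][1],136))
E
```

```text
t 11.7 pos [ 431.9 -166.8   55.5] rot [-3.142 -0.     1.624] j6 -0.56 units [ 3.417  3.652 -1.409] turn 0.03 open 0.586 gf 29.9 F [-1.1  0.8  3. ]
[636.44754725 129.95102323 136.        ]
```

```bash
python3 -m inch '[[[0,0,-0.4],0,1],[[0,0,-0.6],0,1],[[0.25,0.3,-0.4],0,1],[[0.5,0.5,0],0,1],[[0.6,0.6,0],0,1],[[0.6,0.6,0],0,1],[[0.6,0.6,0],0,1],[[0.5,0.6,0],0,1],[[0.27,0.32,0],0,1],[[0.1,0.13,0],0,1]]' >/dev/null
python3 g.py 639.8 49.6 74.5
```

```text
t 13.0 pos [640.1  50.8 138.7] rot [-3.141 -0.     1.625] j6 -0.08 units [-0.019 -0.006  1.07 ] turn 0.04 open 0.584 gf 29.9 F [ 0.1 -0.2 -1.4]
```

```bash
python3 -m inch '[[[0,0,0.2],0,1],[[0,0,0.3],0,1],[[0,0,0.2],0,1],[[0,0,0.15],0,1],[[0,0,0.1],0,1],[[0,0,0.07],0,1],[[0,0,0],0,1],[[0,0,0],0,1],[[0,0,0],0,1],[[0,0,0],0,1]]' >/dev/null
python3 g.py 639.8 49.6 74
```

```text
t 14.25 pos [639.9  49.8  78.3] rot [ 3.141 -0.     1.624] j6 -0.08 units [-0.004 -0.001  0.072] turn 0.03 open 0.584 gf 29.9 F [ 1.  -0.4 -1.7]
```

```bash
python3 -m inch '[[[0,0,0.05],0,1],[[0,0,0.025],0,1],[[0,0,0],0,1],[[0,0,0],0,-1],[[0,0,0],0,-1],[[0,0,0],0,-1],[[0,0,0],0,-1],[[0,0,-0.4],0,-1],[[0,0,-0.6],0,-1],[[0,0,-0.5],0,-1]]' >/dev/null
python3 g.py 447.6 175.2 120
```

```text
t 15.5 pos [639.9  49.8 164.9] rot [ 3.141 -0.     1.624] j6 -0.08 units [ 2.258 -3.089  0.747] turn 0.03 open 1.0 gf 0.0 F [-0.2  0.8  0.3]
```

```bash
python3 -m inch '[[[0,-0.3,0],0,-1],[[0.1,-0.6,0],0,-1],[[0.3,-0.6,0],0,-1],[[0.5,-0.6,0],0,-1],[[0.5,-0.5,0.2],0,-1],[[0.45,-0.3,0.2],0,-1],[[0.3,-0.15,0.2],0,-1],[[0.11,-0.04,0.15],0,-1],[[0,0,0],0,-1],[[0,0,0],0,-1]]' >/dev/null
python3 g.py 447.6 175.2 40
```

```text
t 16.75 pos [448.  174.9 118.8] rot [ 3.141 -0.     1.624] j6 0.18 units [ 0.006 -0.007  1.314] turn 0.02 open 0.999 gf 0.0 F [ 0.6  0.6 -0.2]
```

```bash
python3 -m inch '[[[0.01,-0.01,0.3],0,-1],[[0,0,0.4],0,-1],[[0,0,0.35],0,-1],[[0,0,0.2],0,-1],[[0,0,0.06],0,-1],[[0,0,0],0,1],[[0,0,0],0,1],[[0,0,0],0,1],[[0,0,0],0,1],[[0,0,0],0,1]]' >/dev/null
python3 g.py 644 -30.3 125
python3 - <<'E'
from h import *
T=eyes.read_camera('top')
t=[b for b in blobs(T,'tin_blue') if b[1][0]<270 and 230<b[1][1]<400]
print([(b[0],atz(T,b[1],118)) for b in t])
E
```

```text
t 18.0 pos [446.8 175.9  40.1] rot [ 3.141 -0.     1.624] j6 0.18 units [-3.607  3.099 -1.414] turn 0.03 open 0.532 gf 0.0 F [-0.2 -0.5  0. ]
[(494, array([638.51140493,  47.71507537, 118.        ]))]
```

```bash
python3 -m inch '[[[0,0,0],0,1],[[0,0,0],0,1],[[0,0,-0.4],0,1],[[0,0,-0.6],0,1],[[-0.3,0,-0.4],0,1],[[-0.6,0.1,0],0,1],[[-0.6,0.2,0],0,1],[[-0.6,0.2,0],0,1],[[-0.6,0.2,0],0,1],[[-0.4,0.2,0],0,1]]' >/dev/null
python3 g.py 644 -30.3 125
```

```text
t 19.3 pos [510.6  -8.4 123.7] rot [-3.141 -0.     1.623] j6 -0.2 units [-0.48   2.201 -0.024] turn 0.02 open 0.504 gf 30.0 F [ 0.1  0.4 -2. ]
```

```bash
python3 -m inch '[[[-0.3,0.2,0],0,1],[[-0.18,0.4,0],0,1],[[0,0.5,0],0,1],[[0,0.5,0],0,1],[[0,0.4,0],0,1],[[0,0.2,0.2],0,1],[[0,0,0.3],0,1],[[0,0,0.3],0,1],[[0,0,0.15],0,1],[[0,0,0],0,1]]' >/dev/null
python3 g.py 644 -30.3 58.6
```

```text
t 20.55 pos [643.4 -28.7  66.2] rot [-3.14  -0.     1.624] j6 -0.2 units [-0.027  0.009  0.127] turn 0.03 open 0.504 gf 30.0 F [-0.3 -0.1 -2.6]
```

```bash
python3 -m inch '[[[-0.027,0.01,0.05],0,1],[[0,0,0.05],0,1],[[0,0,0.027],0,1],[[0,0,0],0,1],[[0,0,0],0,-1],[[0,0,0],0,-1],[[0,0,0],0,-1],[[0,0,-0.4],0,-1],[[0,0,-0.6],0,-1],[[0,0,-0.5],0,-1]]' >/dev/null
python3 g.py 443.5 20.5 110
```

```text
t 21.8 pos [644.8 -30.3 150.8] rot [3.141 0.    1.624] j6 -0.2 units [ 1.024 -3.305  0.678] turn 0.03 open 0.994 gf 0.0 F [0.1 0.2 0.5]
```

```bash
python3 -m inch '[[[0,-0.3,0],0,-1],[[0,-0.55,0],0,-1],[[0.1,-0.6,0],0,-1],[[0.2,-0.6,0],0,-1],[[0.3,-0.55,0.2],0,-1],[[0.2,-0.4,0.2],0,-1],[[0.15,-0.25,0.2],0,-1],[[0.07,-0.055,0.08],0,-1],[[0,0,0],0,-1],[[0,0,0],0,-1]]' >/dev/null
python3 g.py 443.5 20.5 26
python3 - <<'E'
from h import *
T=eyes.read_camera('top')
t=[b for b in blobs(T,'tin_red') if b[1][0]<240 and 230<b[1][1]<370]
print([(b[0],atz(T,b[1],100)) for b in t])
E
```

```text
t 23.05 pos [444.2  20.1 108.9] rot [3.141 0.    1.624] j6 -0.16 units [ 0.008 -0.013  1.382] turn 0.03 open 1.001 gf 0.0 F [ 0.2 -0.4  0.3]
[(372, array([644.85215509, -29.32956793, 100.        ]))]
```

```bash
python3 -m inch '[[[0.01,-0.01,0.3],0,-1],[[0,0,0.4],0,-1],[[0,0,0.35],0,-1],[[0,0,0.2],0,-1],[[0,0,0.13],0,-1],[[0,0,0],0,1],[[0,0,0],0,1],[[0,0,0],0,1],[[0,0,0],0,1],[[0,0,0],0,1]]' >/dev/null
python3 g.py 648 -110.3 110
```

```text
t 24.35 pos [442.8  20.9  26.1] rot [ 3.141 -0.     1.624] j6 -0.16 units [-2.365  3.299 -1.397] turn 0.03 open 0.627 gf 30.0 F [-1.8  0.3  5.3]
```

```bash
python3 -m inch '[[[0,0,-0.4],0,1],[[0,0,-0.6],0,1],[[-0.3,0.1,-0.4],0,1],[[-0.6,0.2,0],0,1],[[-0.6,0.3,0],0,1],[[-0.6,0.4,0],0,1],[[-0.265,0.5,0],0,1],[[0,0.6,0],0,1],[[0,0.6,0],0,1],[[0,0.4,0],0,1]]' >/dev/null
python3 g.py 648 -110.3 44.6
```

```text
t 25.6 pos [ 637.1 -110.8  109.2] rot [-3.141 -0.     1.624] j6 -0.33 units [-0.002  0.183  1.076] turn 0.03 open 0.623 gf 30.0 F [-0.4 -0.7 -2.5]
```

```bash
python3 -m inch '[[[0,0.15,0],0,1],[[0,0.03,0.2],0,1],[[0,0,0.3],0,1],[[0,0,0.2],0,1],[[0,0,0.15],0,1],[[0,0,0.1],0,1],[[0,0,0.05],0,1],[[0,0,0],0,1],[[0,0,0],0,1],[[0,0,0],0,1]]' >/dev/null
python3 g.py 648 -110.3 44.6
```

```text
t 26.85 pos [ 647.  -110.4   50.1] rot [3.141 0.    1.624] j6 -0.32 units [0.    0.017 0.092] turn 0.03 open 0.623 gf 30.0 F [-0.3 -0.3 -2.4]
```

```bash
python3 -m inch '[[[0,0.017,0.05],0,1],[[0,0,0.04],0,1],[[0,0,0.005],0,1],[[0,0,0],0,1],[[0,0,0],0,-1],[[0,0,0],0,-1],[[0,0,0],0,-1],[[0,0,-0.4],0,-1],[[0,0,-0.6],0,-1],[[0,0,-0.6],0,-1]]' >/dev/null
python3 -m inch '[[[0,-0.3,-0.3],0,-1],[[0,-0.5,-0.3],0,-1],[[0,-0.6,0],0,-1],[[0,-0.6,0],0,-1],[[0,-0.6,0],0,-1],[[0,-0.5,0],0,-1],[[0,-0.3,0],0,-1],[[0,0,0],0,-1],[[0,0,0],0,-1],[[0,0,0],0,-1]]'
python3 - <<'E'
from h import *
np.set_printoptions(precision=1,suppress=True)
RNG['tin_black']=[((0,0,0),(180,255,60))]
T=eyes.read_camera('top');S=eyes.read_camera('side');save(S,'side1');save(T,'top1')
for k in H:
    t=[b for b in blobs(T,k,200) if b[1][0]<240 and b[1][0]>190 and 230<b[1][1]<370]
    print(k,[(b[0],atz(T,b[1],H[k]+18)) for b in t])
for o in ['cactus','soap_dish','amber_jar']:
    print(o,*[np.array(q[0]['centre']) for q in (eyes.spot_point(o,S),eyes.spot_point(o,T)) if q])
E
```

```text
t: 29.35
eef_pos: [444.8, -121.2, 176.0]
tcp_rot: [3.141, -0.0, 1.624]
ft_force: [-0.4, -0.5, -0.6]
opening: 1.004
grip_force: 0.0
tin_black [(575, array([ 646.8, -108. ,   82. ]))]
tin_red [(375, array([644.8, -29.4, 100. ]))]
tin_blue [(494, array([638.6,  47.8, 118. ]))]
tin_yellow [(473, array([636.4, 130. , 136. ]))]
cactus [296.8 435.1] [208.6 388.6]
soap_dish [218.  212.6]
amber_jar [435.3 401.7] [303.1 444.9]
```

View pics/side1.png

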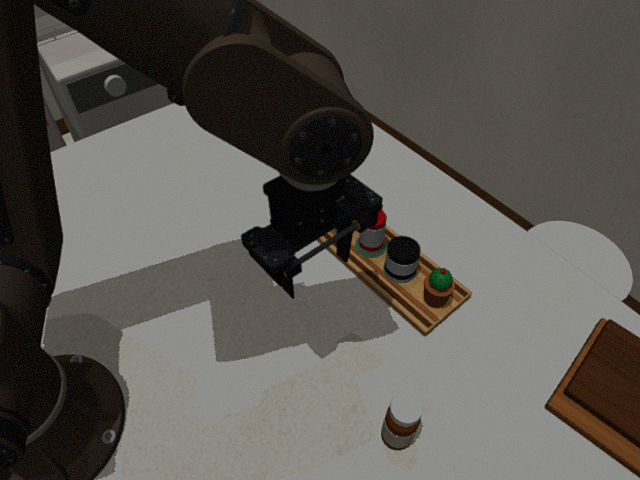

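View pics/top1.png

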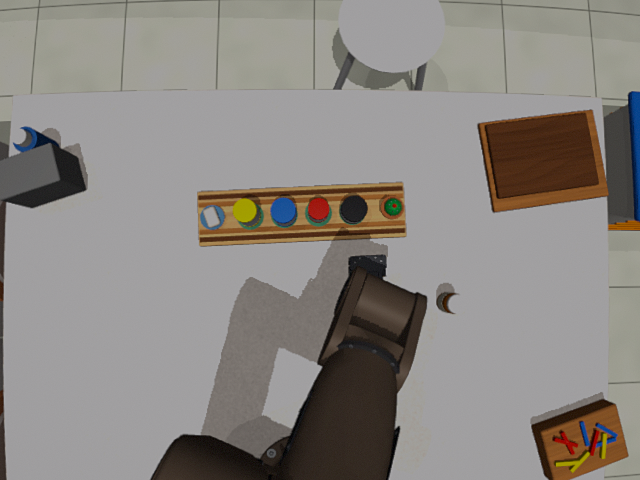

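The top view shows all four tins standing on their marks: yellow (245,210), blue (284,211), red (318,209) and black (353,209), each within about 2.5 mm of its mark. The cactus, soap dish and jar have not moved, and the gripper is clear.

```bash
python3 -c "
from cell import env; print(env.job_done())"
```

```text
the job is handed in; nothing more can be done
None
```

The job is handed in: all four tins stand on their marks in height order from cactus to soap dish, each within about 2.5 mm by the top camera, with the cactus, soap dish and jar where they were; the hand-in call returned no verdict.

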